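# Zero the torque tester and show the eyepiece to the inspection camera

## Robot

A 7-joint arm with a two-finger parallel gripper is mounted at the origin on a cart in front of the work surface, level with it; the furniture and walls round the work are solid. World frame = base frame: x ahead of the robot, y to its left, z up, the work surface at z = 0. Lengths are in m, angles in rad, forces in N, time in s.
With the tool pointing down it reaches from about 0.35 to 0.9 m from the base axis. Payload 7.2 kg.
Tool frame: the origin (TCP) lies between the finger pads; the fingertips stand 19 mm ahead of it and the grasp point (between the pads) is the TCP; z points along the fingers, y is the direction in which the jaws open and shut (so a half turn about z gives the same grasp; the last joint's range is limited). The gripper opens to 88 mm and grips with 3 to 60 N. Pads are 20 mm wide; open, the fingers measure 115 mm over their backs; the gripper's body (75 mm by 178 mm) begins 61 mm behind the grasp point.
Start: joints at [1.248, 0.411, -0.013, 1.596, 0.006, 1.134, -0.082], TCP at [0.158, -0.605, 0.242] pointing down, gripper open.
Joint ranges: [-2.95, 2.95], [-0.29, 1.99], [-1.47, 1.44], [0.14, 2.54], [-1.03, 4.17], [0.13, 1.85], [-2.86, 2.86]. Speed limits (rad/s): [2.39, 2.39, 3.01, 3.01, 3.14, 3.14, 3.14].

## Interface

Orientations are given as a rotation vector (axis times angle).
In Python, from bench import bot, cams gives the robot as it stands. The module is installed in compiled form; this text tells all that it offers.
- The arm moves only by the tool play_rows, never from a script. Its argument "plan" is a list that holds one entry, the list of rows, each a list of 6 numbers: the shift along the world's x, y, z in mm, then the turn, a rotation vector about the world's x, y, z in degrees. A call has 1 to 10 rows; each row is the pose to reach, as a shift and turn from the pose measured when the call began; what a row does not reach only later rows make up. A row lasts 1/8 s, in which the tool goes at most 62.5 mm and 10.7 degrees, less where a joint would pass 70% of its speed; a pose out of reach is approached as far as the arm can. A call with a gripper value outside its range is refused whole. "hand" is the finger opening in mm, from 0 to 87.8, set as the call begins (left out, the last holds). The fingers move at their own pace and stop on an object; "force" is the grip in N (left out, the last holds). Time passes only in rows, so rows that repeat a pose let the fingers close. It gives the time, the measured TCP pose, the force and the opening at its end, in the units of the state.
- bot.get_obs(): the state, without advancing time (a new reading comes with each control period).
- cams.read_camera(name): name is "scene" or "top" or "wrist"; returns (picture, depth): 400x640x3 uint8, red, green, blue; 400x640 float32, m along the optical axis (not along the pixel's ray), 0 where there is no reading.
- cams.calibration(name): a dict with "fx", "fy", "cx", "cy" (pixels), "R" (3x3) and "t" (3): a world point X has camera coordinates R X + t; the wrist camera has in their place "tool_from_camera" (4x4, takes a point from camera to tool coordinates, whose origin is the TCP and whose axes are the flange's). Camera axes: x right, y down, z forward; pixel columns grow to the right and rows downward; lengths in m; the calibration is good to about 2 mm. A picture is of the moment at which its call begins: read the wrist's pose just before it. calibration takes no time and is no camera call.
- bot.sign_off(): hands the job in, once; it reports no verdict.
The state is a dict: "time": time; "q": joint angles; "joint_vel": joint speeds; "tau": joint torques, N m; "tcp_pos": TCP position; "tcp_rot": TCP orientation; "wrist_force": force on the tool from outside, world axes, zero at the start; "wrist_torque": the same for the moment, N m; "finger_gap": finger opening in m.
Only numpy, scipy, OpenCV 4.12 (cv2) and the standard library are available. Lean on these libraries where they do the work, as an engineer would, in place of code of your own. Each camera call takes 0.05 s, during which the arm holds its last target.

## Task

The microscope eyepiece standing in the clamp ring of the dial torque tester has had its torque check: turn the tester's reset knob anticlockwise until the drag pointer is fully back at its zero stop, then lift the eyepiece straight out of the ring by its knurled rim (the clamp is already slack). Hold it up to the inspection camera without touching the camera, the narrow barrel end looking squarely into the camera's front glass, centred on it and 80 mm away, and finish while still holding it there, steady. Do not drop it, and leave the other things on the bench where they are.

Things in the scene. Friction and masses are not known exactly. Their poses are not given: they have to be found in the camera images.
- torque_tester: low grey box with rounded edges, fixed on the worktop, 112 x 204 x 46 mm (x, y, z), a round dial at one end, a turntable with a clamp ring at the other. Origin: centre of its underside; at yaw 0 x points away from the robot, z up. Dial and knob axis at y +50 mm, clamp ring axis at y -50 mm (both x 0). Dial bezel 91 mm across, top at z 57 mm; dial glass at z 56 mm
- clamp_ring (a point): centre of the mouth of the aluminium clamp ring, z 64 mm above the worktop. Ring 42 mm across; bore 29.6 mm wide, 26 mm lower down, 14 mm deep (floor at z 50 mm). A brass thumbscrew sticks out of the ring along the tester's +x to 32 mm from the axis, top at z 62 mm
- drag_knob (a joint): angle of drag pointer and reset knob, rad: 0 = at the hard zero stop, drag pointer against the black index hand (which points along the tester's +x). Grows clockwise seen from above, so resetting is anticlockwise. Starts at 0.9 to 2.2. Friction about 0.03 N m, no spring: stays where left. The knob is round: fingers that turn on after the stop just slip round it
- knob_grip (a point): mid-height point on the axis of the black round knurled reset knob in the middle of the dial glass: knob 25 mm diameter, 20 mm tall, from z 58.5 to 78.5 mm above the worktop; this point at 68.5 mm
- work_eyepiece: black microscope eyepiece, 41 mm tall, about 60 g, loose in the clamp ring, barrel end down on the ring's floor, upper 27 mm free. Origin: centre of the barrel's end face (lower end); z points from there to the wide eye end. 23 mm diameter at the barrel end, widening to the knurled rim of 33 mm, widest 35 to 40 mm above the origin: grip there, fingertips just clear of the ring
- camera_stand: grey stand of the inspection camera, fixed on the worktop: base 112 x 92 mm (x, y), 14 mm high, a 16 mm post at x +42 mm, 170 mm high. Origin: centre of the base's underside; x points away from the robot at yaw 0 (yaw varies), z up. It carries the camera head, front glass centre at x -45, y 0, z 150 mm. Not to be touched
- camera_head: inspection camera, fixed on its stand, with a 55 mm black ring light round a 23 mm front glass. Origin: centre of the front glass, 150 mm above the worktop; z points out of the glass along the line of view, upwards at 35 degrees from vertical and towards the robot's side. The picture is good up to 12 mm off centre (x, y), from 68 to 92 mm (z) and 0.2 rad out of square
- view_point (a point): point on the camera's line of view 80 mm in front of the front glass, 216 mm above the worktop; same axes as the camera head. Wanted: centre of the eyepiece's barrel end here, eyepiece z axis along this z axis (barrel end facing the glass, eye end away from it; any roll about that axis)
- spare_eyepiece: second eyepiece of the same kind standing on the worktop to the right of the tester (33 mm diameter, 41 mm tall, origin under it): leave it alone
- loupe: black eye loupe standing on the worktop (36 mm diameter, 34 mm tall, origin under it): leave it alone
- brush: small lens brush with wooden handle lying on the worktop (142 mm long along its y, 21 mm wide, 11 mm high): leave it alone
- dropper: amber dropper bottle standing on the worktop at the left (31 mm diameter, 99 mm tall, origin under it): leave it alone
Mind the look-alikes: they are no part of the job. Leave any green or turquoise look-alike of the work_eyepiece alone.

How it is judged:
By the outcome, as a careful person would: the job done as asked, in the order asked, and still so for the second after the job is handed in, while the arm keeps its last pose, push and grip.
It also fails if it takes over 61 s, if anything falls off the work surface, if the arm or the gripper's body presses on something with over 40 N, if the wrist force passes 120 N, or if a joint passes its speed limit or range.

## Working session

There is one attempt and no reset: what is moved stays moved. The work goes in short steps, Python scripts to look and compute and a tool call to move; the robot and the scene stay as the last step left them, time stands still between calls to the robot, and variables do not carry over. Pictures are saved under pics/ and viewed, and the job is handed in when it is done.

Besides the shell and the picture viewer there is one more tool, called after "Request:" by a JSON object that holds its "method" and its "body", one argument or row to a line. play_rows: Moves the arm, as the interface text tells. Its arguments: {"type":"object","properties":{"plan":{"type":"array"},"hand":{"type":"number"},"force":{"type":"number"}},"required":["plan"]}

```bash
mkdir -p pics; cat > h.py <<'E'
import numpy as np, cv2
from bench import bot, cams
from scipy.spatial.transform import Rotation as Ro
def grab(n,fn):
    p,d=cams.read_camera(n); cv2.imwrite('pics/'+fn+'.png',p[:,:,::-1]); np.savez('pics/'+fn+'.npz',p=p,d=d); return p,d
def ray(n,u,v,z,obs=None):
    c=cams.calibration(n)
    k=np.array([(u-c['cx'])/c['fx'],(v-c['cy'])/c['fy'],1.])
    if n=='wrist':
        T=np.array(c['tool_from_camera']); R0=Ro.from_rotvec(obs['tcp_rot']).as_matrix()
        o=R0@T[:3,3]+np.array(obs['tcp_pos']); dd=R0@T[:3,:3]@k
    else:
        R=np.array(c['R']);t=np.array(c['t']); o=-R.T@t; dd=R.T@k
    return o+dd*(z-o[2])/dd[2]
E
python3 - <<'E'
from h import *
o=bot.get_obs(); print(o)
for n in ['scene','top','wrist']:
    grab(n,n+'0'); print(n,cams.calibration(n))
E
```

```text
{'time': 0.0, 'q': array([ 1.24782374,  0.41189983, -0.01273702,  1.59701036,  0.00557464,
        1.13426708, -0.08218763]), 'joint_vel': array([-0.00018158, -0.00110345,  0.00034916, -0.00024068,  0.00156881,
        0.00023984,  0.00100135]), 'tau': array([ 5.08508183e-04, -5.87949693e+01,  6.42354190e-01, -2.91068995e+01,
       -5.35223389e-02,  1.83572026e-02,  1.38479559e-04]), 'tcp_pos': array([ 0.15738675, -0.6043923 ,  0.24082272]), 'tcp_rot': array([-3.11461444e+00, -3.98996893e-01,  4.27694034e-04]), 'wrist_force': array([-0.72520197, -0.49807919, -0.15527062]), 'wrist_torque': array([-0.04063958, -0.02669825, -0.07934317]), 'finger_gap': 0.08804584841861965}
scene {'fx': 370.95991599690524, 'fy': 370.95991599690524, 'cx': 324.64115985916976, 'cy': 201.14237612533066, 'R': array([[ 0.62950218, -0.77698271,  0.0049875 ],
       [-0.47903017, -0.39314249, -0.78483697],
       [ 0.61176556,  0.49166742, -0.61968222]]), 't': array([-0.3436847 ,  0.4223484 ,  0.54433171])}
top {'fx': 482.4178399917469, 'fy': 482.4178399917469, 'cx': 319.05500505076463, 'cy': 203.27237238973066, 'R': array([[ 0.04080114, -0.99915024,  0.00583615],
       [-0.97577412, -0.04110172, -0.21488488],
       [ 0.21494216,  0.00307279, -0.97662195]]), 't': array([0.02692809, 0.63200092, 1.06260898])}
wrist {'fx': 327.10137894731497, 'fy': 327.10137894731497, 'cx': 324.84462257610403, 'cy': 202.91453801856665, 'tool_from_camera': array([[-3.51932911e-04, -9.69200762e-01, -2.46271719e-01,
         6.64393978e-02],
       [ 9.99999922e-01, -3.85617727e-04,  8.85530446e-05,
        -4.47722313e-04],
       [-1.80792419e-04, -2.46271669e-01,  9.69200822e-01,
        -1.41993810e-01],
       [ 0.00000000e+00,  0.00000000e+00,  0.00000000e+00,
         1.00000000e+00]])}
```

View pics/top0.png

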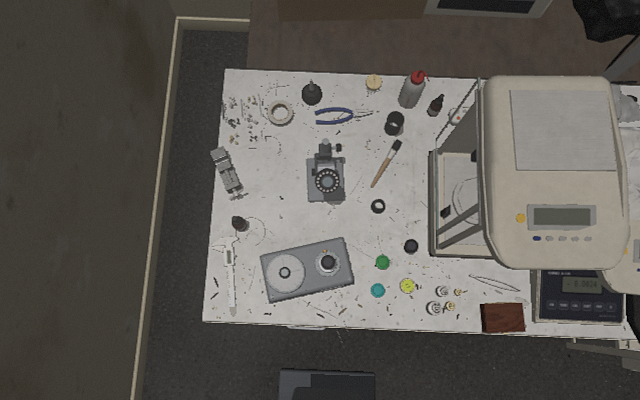

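View pics/scene0.png

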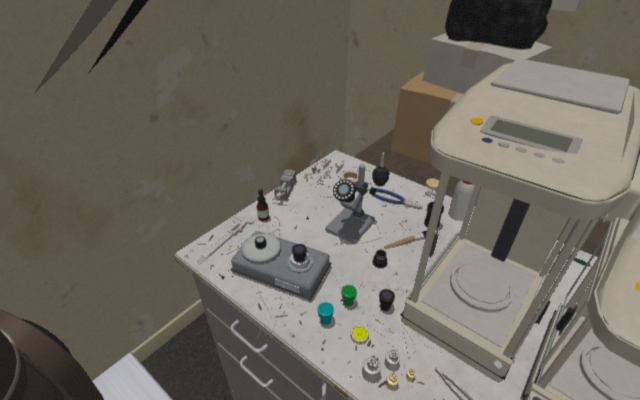

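```bash
python3 - <<'E'
from h import *
p=np.load('pics/top0.npz')['p'];d=np.load('pics/top0.npz')['d']
c=p[125:325,200:430,::-1]; cv2.imwrite('pics/topz.png',cv2.resize(c,None,fx=3.4,fy=3,interpolation=cv2.INTER_CUBIC)[:600,:800])
c=p[220:310,250:360,::-1]; cv2.imwrite('pics/topzz.png',cv2.resize(c,None,fx=6.5,fy=6.5,interpolation=cv2.INTER_CUBIC))
for (u,v,z) in [(285,272,.0785),(328,262,.091),(326,182,.15),(325,150,.17)]:
    print(u,v,ray('top',u,v,z), d[v,u])
for n in['top','scene']:
  c=cams.calibration(n);print(-np.array(c['R']).T@c['t'])
E
```

```text
285 272 [0.46656683 0.12323358 0.0785    ] 1.0871817
328 262 [0.4918114  0.02753235 0.091     ] 1.0790001
326 182 [0.66081584 0.03956401 0.15      ] 1.057517
325 150 [0.72755207 0.04466541 0.17      ] 1.0942118
[0.38719198 0.04961636 1.17341754]
[ 0.0856645  -0.36862414  0.67050145]
```

View pics/topz.png

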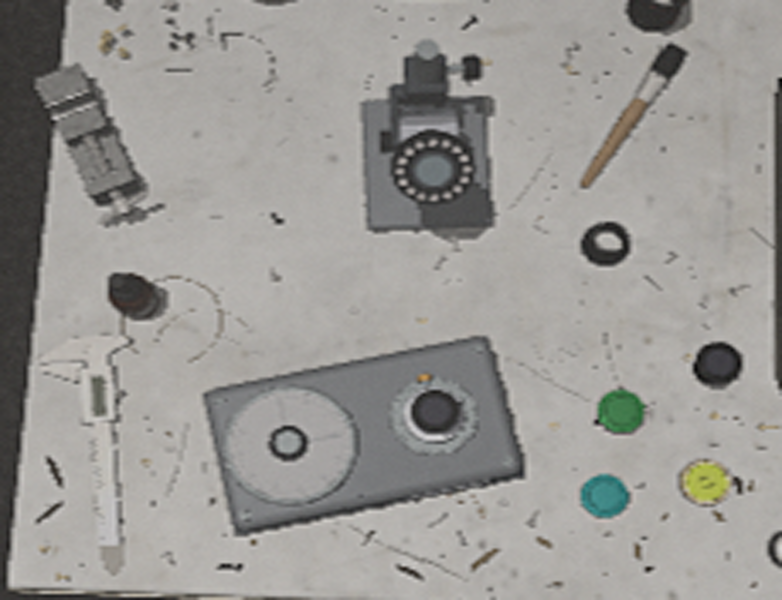

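View pics/topzz.png

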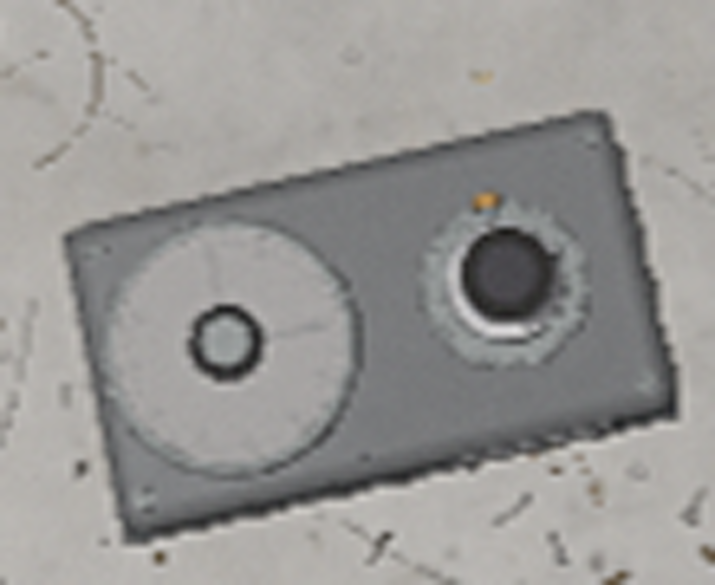

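View pics/wrist0.png

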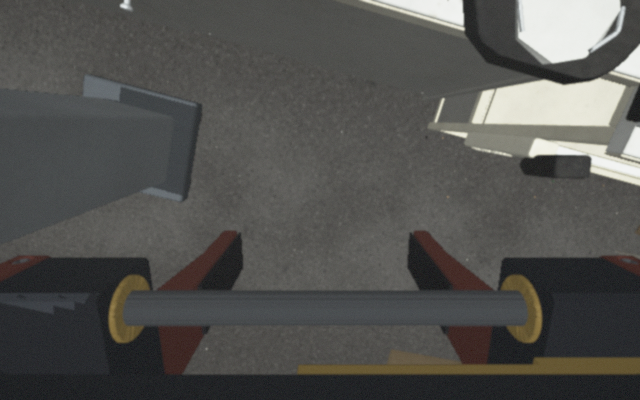

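```bash
cat >> h.py <<'E'
def cloud(n,d,obs=None):
    c=cams.calibration(n); v,u=np.mgrid[0:400,0:640]
    P=np.stack([(u-c['cx'])/c['fx']*d,(v-c['cy'])/c['fy']*d,d],-1)
    if n=='wrist':
        T=np.array(c['tool_from_camera']);R0=Ro.from_rotvec(obs['tcp_rot']).as_matrix()
        P=P@T[:3,:3].T+T[:3,3]; return P@R0.T+obs['tcp_pos']
    return (P-np.array(c['t']))@np.array(c['R'])
E
python3 - <<'E'
from h import *
z=np.load('pics/top0.npz');d=z['d'];P=cloud('top',d); ok=d>0
for y0 in np.arange(-.7,.0,.1):
    m=ok&(P[...,2]>.08)&(P[...,1]>y0)&(P[...,1]<y0+.1)&(P[...,0]<.8)
    print(round(y0,1), m.sum() and (P[m][:,0].min(),P[m][:,2].max()))
z=np.load('pics/scene0.npz');S=cloud('scene',z['d'])
def fit(Q):
    c=np.median(Q,0); 
    for _ in range(3):
        n=np.linalg.svd(Q-Q.mean(0))[2][2]; r=(Q-Q.mean(0))@n; Q=Q[abs(r)<max(.002,1.5*r.std())]
    return Q.mean(0),n*np.sign(n[2]),len(Q),r.std()
for C,name in((P,'top'),(S,'scene')):
    D=C-np.array([.661,.04,.15]); m=(np.linalg.norm(D,axis=-1)<.03)
    print(name,m.sum(),fit(C[m]))
print(P[150:215:8,326].round(3)); 
m=(abs(P[...,2]-.046)<.003)&(np.hypot(P[...,0]-.48,P[...,1]-.075)<.14); Q=P[m][:,:2].astype(np.float32)
print(cv2.minAreaRect(Q*1000))
m=(abs(P[...,2]-.014)<.004)&(np.hypot(P[...,0]-.69,P[...,1]-.04)<.1)
print(cv2.minAreaRect(P[m][:,:2].astype(np.float32)*1000))
E
```

```text
-0.7 0
-0.6 (np.float64(0.4348796842282147), np.float64(0.37854454617539685))
-0.5 (np.float64(0.435721932476997), np.float64(0.4786739854835901))
-0.4 (np.float64(0.46100436574876874), np.float64(0.4949888418016312))
-0.3 (np.float64(0.4588665940113644), np.float64(0.49499518062874487))
-0.2 0
-0.1 0
top 469 (array([0.6634494 , 0.03674582, 0.14942886]), array([-0.55825128, -0.0204761 ,  0.82941922]), 307, np.float64(0.001329099098618673))
scene 398 (array([0.66307059, 0.03917489, 0.1483487 ]), array([-0.56569083, -0.05295077,  0.82291561]), 303, np.float64(0.0010091315564765212))
[[ 7.410e-01  4.200e-02  1.300e-01]
 [ 7.330e-01  4.100e-02  9.700e-02]
 [ 7.070e-01  4.100e-02  1.200e-01]
 [ 6.770e-01  4.000e-02  1.560e-01]
 [ 6.610e-01  4.000e-02  1.510e-01]
 [ 6.460e-01  3.900e-02  1.390e-01]
 [ 6.570e-01  3.700e-02  1.100e-02]
 [ 3.870e-01  5.000e-02  1.173e+00]
 [ 6.190e-01  3.500e-02 -1.000e-03]]
((479.22613525390625, 75.67442321777344), (108.24662780761719, 199.31765747070312), 15.205242156982422)
((705.9357299804688, 40.27348709106445), (112.83649444580078, 91.33495330810547), 4.160727500915527)
```

Request:
{"method": "play_rows", "body": {
  "plan": [
    [[20, 50, 20, 0, 0, 0], [40, 100, 40, 0, 0, 0], [60, 150, 60, 0, 0, 0], [80, 200, 60, 0, 0, 0], [100, 250, 60, 0, 0, 0], [120, 300, 60, 0, 0, 0], [145, 350, 60, 0, 0, 0], [165, 400, 60, 0, 0, 0], [165, 400, 60, 0, 0, 0]]
  ]
}}

```text
time: 1.27
tcp_pos: [0.3235, -0.2014, 0.3012]
tcp_rot: [-3.114, -0.409, -0.0]
wrist_force: [0.0, -0.5, -0.4]
finger_gap: 0.0879
```

```bash
python3 - <<'E'
from h import *
o=bot.get_obs(); print(o['time'],o['q'],o['tcp_pos'],o['tcp_rot'])
E
```

```text
1.275 [ 0.80853833 -0.05527859 -0.35568953  2.02172196 -0.02177007  1.1720592
 -0.84788743] [ 0.32352903 -0.20141899  0.30124475] [-3.11402742e+00 -4.08865554e-01 -3.45200078e-04]
```

Request:
{"method": "play_rows", "body": {
  "plan": [
    [[20, 50, 0, 0, 0, 0], [40, 100, -10, 0, 0, 0], [60, 150, -25, 0, 0, 0], [80, 200, -40, 0, 0, 0], [105, 250, -60, 0, 0, 0], [125, 295, -80, 0, 0, 0], [143, 325, -100, 0, 0, 0], [143, 325, -100, 0, 0, 0], [143, 325, -100, 0, 0, 0]]
  ],
  "hand": 60
}}

```text
time: 2.4
tcp_pos: [0.4664, 0.1222, 0.201]
tcp_rot: [-3.115, -0.408, 0.002]
wrist_force: [-0.3, 0.4, 0.8]
finger_gap: 0.0597
```

```bash
python3 - <<'E'
from h import *
o=bot.get_obs(); print(o['time'],o['q'],o['tcp_pos'],o['tcp_rot'])
grab('wrist','wrist1')
o2=bot.get_obs(); print(o2['tcp_pos'])
np.save('pics/o1.npy',np.r_[o['tcp_pos'],o['tcp_rot']])
E
```

```text
2.4 [ 0.27104893  0.29968391 -0.74579104  1.9438916   0.24140195  0.9889591
 -1.89729141] [0.46644667 0.12223959 0.20098778] [-3.11473033e+00 -4.07573646e-01  1.55467862e-03]
[0.4665958  0.12201093 0.20142475]
```

View pics/wrist1.png

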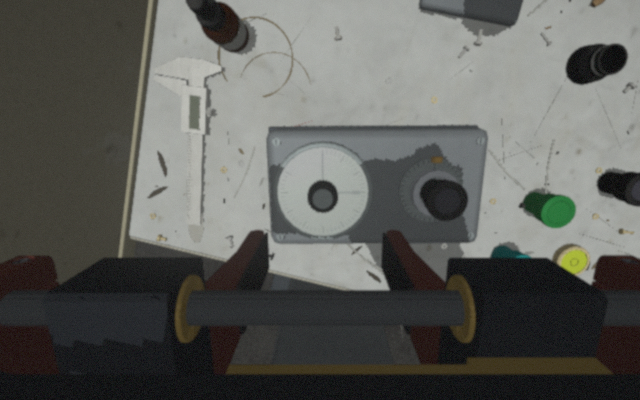

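```bash
python3 - <<'E'
from h import *
z=np.load('pics/wrist1.npz');p=z['p'];a=np.load('pics/o1.npy');o=dict(tcp_pos=a[:3],tcp_rot=a[3:])
c=p[110:260,250:500,::-1]; cv2.imwrite('pics/w1z.png',cv2.resize(c,None,fx=3.2,fy=3.2,interpolation=cv2.INTER_CUBIC))
P=cloud('wrist',z['d'],o)
m=(abs(P[...,2]-.0785)<.004)&(np.hypot(P[...,0]-.466,P[...,1]-.124)<.03); print('knob',m.sum(),P[m].mean(0),(P[m].max(0)+P[m].min(0))/2)
m=(abs(P[...,2]-.091)<.004)&(np.hypot(P[...,0]-.492,P[...,1]-.0275)<.03); print('eye',m.sum(),P[m].mean(0),(P[m].max(0)+P[m].min(0))/2)
m=(abs(P[...,2]-.046)<.004)&(np.hypot(P[...,0]-.48,P[...,1]-.075)<.14); print('tester',cv2.minAreaRect(P[m][:,:2].astype(np.float32)*1000), P[m][:,2].mean())
m=(abs(P[...,2]-.057)<.004)&(np.hypot(P[...,0]-.466,P[...,1]-.124)<.06); print('dial',m.sum(),cv2.minEnclosingCircle(P[m][:,:2].astype(np.float32)*1000))
E
```

```text
knob 674 [0.46918354 0.12604912 0.07744502] [0.46890158 0.12563742 0.07722923]
eye 1315 [0.49523771 0.02997304 0.08903912] [0.4950752  0.02952185 0.08949307]
tester ((482.0693054199219, 78.01432800292969), (107.3651123046875, 199.11785888671875), 15.199217796325684) 0.0449075304021509
dial 6874 ((468.67431640625, 125.8152084350586), 45.4202766418457)
```

View pics/w1z.png

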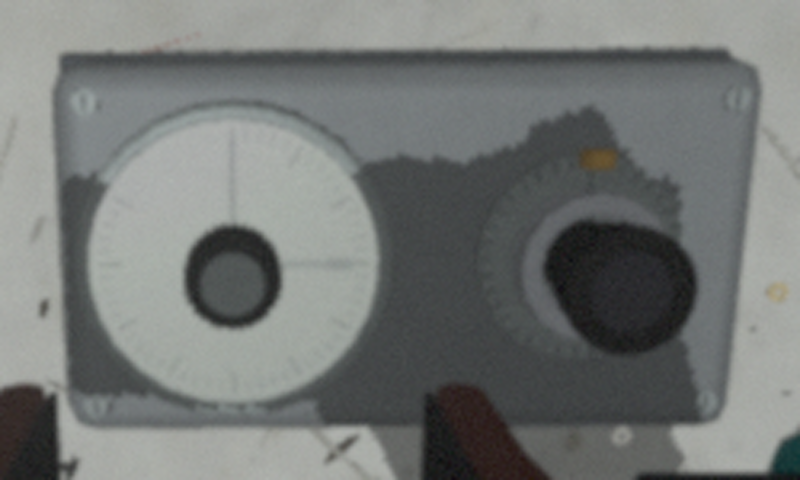

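Request:
{"method": "play_rows", "body": {
  "plan": [
    [[1.5, 3, -30, 0, 0, 0], [1.5, 3, -60, 0, 0, 0], [1.5, 3, -85, 0, 0, 0], [1.5, 3, -105, 0, 0, 0], [1.5, 3, -121, 0, 0, 0], [1.5, 3, -121, 0, 0, 0], [1.5, 3, -121, 0, 0, 0]]
  ],
  "hand": 45
}}

```text
time: 3.32
tcp_pos: [0.4686, 0.1248, 0.0812]
tcp_rot: [3.115, 0.406, 0.002]
wrist_force: [0.1, 0.1, 0.1]
finger_gap: 0.0451
```

Request:
{"method": "play_rows", "body": {
  "plan": [
    [[0, 0, 0, 0, 0, 0], [0, 0, 0, 0, 0, 0], [0, 0, 0, 0, 0, 0], [0, 0, 0, 0, 0, 0]]
  ],
  "hand": 15,
  "force": 8
}}

```text
time: 3.82
tcp_pos: [0.4688, 0.1252, 0.0816]
tcp_rot: [-3.115, -0.406, -0.003]
wrist_force: [-0.8, 1.4, 6.1]
finger_gap: 0.0249
```

Request:
{"method": "play_rows", "body": {
  "plan": [
    [[0, 0, 0, 0, 0, 10], [0, 0, 0, 0, 0, 20], [0, 0, 0, 0, 0, 30], [0, 0, 0, 0, 0, 40], [0, 0, 0, 0, 0, 50], [0, 0, 0, 0, 0, 60], [0, 0, 0, 0, 0, 60]]
  ],
  "force": 12
}}

```text
time: 4.7
tcp_pos: [0.469, 0.1251, 0.0816]
tcp_rot: [-2.495, -1.907, -0.003]
wrist_force: [-0.5, -0.9, 3.9]
finger_gap: 0.0248
```

```bash
python3 - <<'E'
from h import *
o=bot.get_obs(); print(o['time'],o['q'],o['tcp_pos'],o['wrist_force'],o['wrist_torque'])
E
```

```text
4.7 [ 0.34702423  0.56124329 -0.90545906  2.04120041  0.60366568  0.82570922
 -1.17830858] [0.46895983 0.12511485 0.08160108] [-0.47599561 -0.92853766  3.88928945] [-0.12126139 -0.00422966  0.01985519]
```

Request:
{"method": "play_rows", "body": {
  "plan": [
    [[0, 0, 0, 0, 0, 10], [0, 0, 0, 0, 0, 20], [0, 0, 0, 0, 0, 28], [0, 0, 0, 0, 0, 36], [0, 0, 0, 0, 0, 44], [0, 0, 0, 0, 0, 52], [0, 0, 0, 0, 0, 58], [0, 0, 0, 0, 0, 58]]
  ]
}}

```text
time: 5.7
tcp_pos: [0.4693, 0.1248, 0.0814]
tcp_rot: [-1.263, -2.874, -0.002]
wrist_force: [3.2, -0.5, -1.4]
finger_gap: 0.0249
```

```bash
python3 - <<'E'
from h import *
o=bot.get_obs(); print(o['time'],o['q'],o['tcp_pos'],o['wrist_force'],o['wrist_torque'])
E
```

```text
5.7 [ 0.48710383  0.6853949  -1.13238656  2.03208925  0.78244245  0.94485788
 -0.32398996] [0.46933144 0.12484387 0.08140544] [ 3.17356336 -0.49763809 -1.36846632] [-0.09369101 -0.71780782 -0.05551983]
```

Request:
{"method": "play_rows", "body": {
  "plan": [
    [[0, 0, 0, 0, 0, 0], [0, 0, 0, 0, 0, 0], [0, 0, 0, 0, 0, 0], [0, 0, 30, 0, 0, 0], [0, 0, 70, 0, 0, 0], [0, 0, 120, 0, 0, -10], [0, 0, 120, 0, 0, -20], [0, 0, 120, 0, 0, -30], [0, 0, 120, 0, 0, -40], [0, 0, 120, 0, 0, -50]]
  ],
  "hand": 55
}}

```text
time: 6.95
tcp_pos: [0.4691, 0.1249, 0.2015]
tcp_rot: [-2.367, -2.065, -0.003]
wrist_force: [0.2, -0.4, 0.5]
finger_gap: 0.0553
```

Request:
{"method": "play_rows", "body": {
  "plan": [
    [[0, 0, 0, 0, 0, -10], [0, 0, 0, 0, 0, -20], [0, 0, 0, 0, 0, -30], [0, 0, 0, 0, 0, -40], [0, 0, 0, 0, 0, -50], [0, 0, 0, 0, 0, -60], [0, 0, 0, 0, 0, -68], [0, 0, 0, 0, 0, -68], [0, 0, 0, 0, 0, -68]]
  ]
}}

```text
time: 8.07
tcp_pos: [0.469, 0.125, 0.2015]
tcp_rot: [3.117, 0.393, 0.003]
wrist_force: [-0.6, -0.4, -0.7]
finger_gap: 0.055
```

```bash
python3 - <<'E'
from h import *
o=bot.get_obs(); print(o['time'],o['q'],o['tcp_pos'],o['tcp_rot'])
p,d=grab('wrist','wrist2')
np.save('pics/o2.npy',np.r_[o['tcp_pos'],o['tcp_rot']])
c=p[60:260,200:500,::-1]; cv2.imwrite('pics/w2z.png',cv2.resize(c,None,fx=2.66,fy=2.66,interpolation=cv2.INTER_CUBIC))
E
```

```text
8.075 [ 0.32190283  0.32153154 -0.81949276  1.93555817  0.2791915   0.99873146
 -1.94462629] [0.46898576 0.12501029 0.20147538] [3.11676171e+00 3.93257474e-01 3.08456616e-03]
```

View pics/w2z.png

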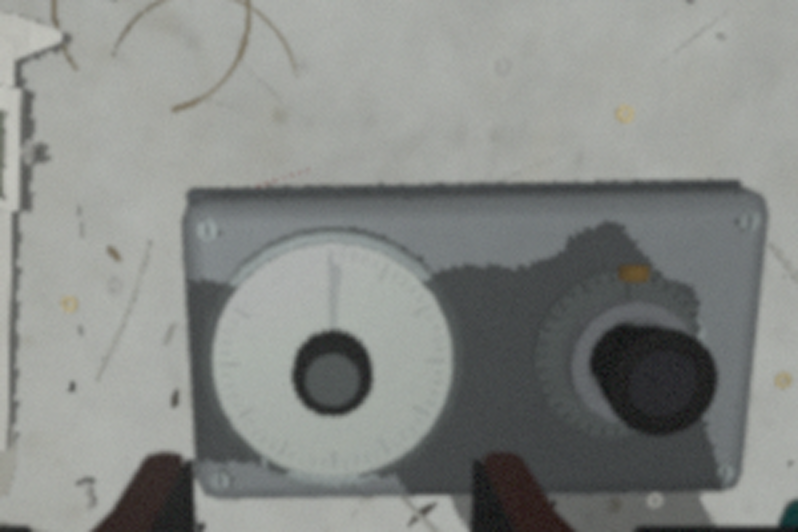

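```bash
python3 - <<'E'
from h import *
for n in(1,2):
    p=np.load(f'pics/wrist{n}.npz')['p']
    c=p[140:200,290:360,::-1]; cv2.imwrite(f'pics/d{n}.png',cv2.resize(c,None,fx=8,fy=8,interpolation=cv2.INTER_CUBIC))
E
python3 -c "
import cv2,numpy as np
cv2.imwrite('pics/dd.png',cv2.resize(np.hstack([cv2.imread('pics/d1.png'),cv2.imread('pics/d2.png')]),(800,343)))"
```

```text
(no output)
```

View pics/dd.png

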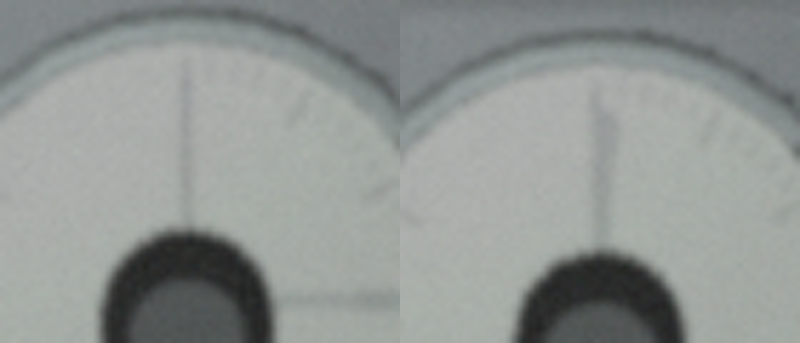

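Request:
{"method": "play_rows", "body": {
  "plan": [
    [[0, 0, -40, 0, 0, 0], [0, 0, -80, 0, 0, 0], [0, 0, -105, 0, 0, 0], [0, 0, -121, 0, 0, 0], [0, 0, -121, 0, 0, 0], [0, 0, -121, 0, 0, 0]]
  ],
  "hand": 45
}}

```text
time: 8.88
tcp_pos: [0.4696, 0.1253, 0.0813]
tcp_rot: [-3.117, -0.393, -0.005]
wrist_force: [-1.1, -0.1, 0.6]
finger_gap: 0.0449
```

Request:
{"method": "play_rows", "body": {
  "plan": [
    [[0, 0, 0, 0, 0, 0], [0, 0, 0, 0, 0, 0], [0, 0, 0, 0, 0, 0], [0, 0, 0, 0, 0, 6], [0, 0, 0, 0, 0, 12], [0, 0, 0, 0, 0, 18], [0, 0, 0, 0, 0, 24], [0, 0, 0, 0, 0, 30]]
  ],
  "hand": 15,
  "force": 12
}}

```text
time: 9.88
tcp_pos: [0.4696, 0.1258, 0.0815]
tcp_rot: [-2.906, -1.19, -0.006]
wrist_force: [-1.1, 1.8, 0.0]
finger_gap: 0.0243
```

```bash
python3 - <<'E'
from h import *
o=bot.get_obs(); print(o['time'],o['tcp_pos'],o['wrist_force'],o['wrist_torque'])
E
```

```text
9.875 [0.46963734 0.12581934 0.08147584] [-1.08476426  1.82877     0.00796351] [ 0.26226822  0.40951089 -0.22952413]
```

Request:
{"method": "play_rows", "body": {
  "plan": [
    [[0, 0, 0, 0, 0, 6], [0, 0, 0, 0, 0, 12], [0, 0, 0, 0, 0, 15], [0, 0, 10, 0, 0, 15], [0, 0, 40, 0, 0, 15], [0, 0, 80, 0, 0, 5], [0, 0, 80, 0, 0, -5], [0, 0, 80, 0, 0, -15], [0, 0, 80, 0, 0, -15]]
  ],
  "hand": 55
}}

```text
time: 11.0
tcp_pos: [0.4698, 0.126, 0.1623]
tcp_rot: [-3.037, -0.802, -0.008]
wrist_force: [0.5, -0.1, -0.1]
finger_gap: 0.0552
```

```bash
python3 - <<'E'
from h import *
o=bot.get_obs(); print(o['time'],o['q'],o['tcp_pos'],o['tcp_rot'])
p,d=grab('wrist','wrist3')
np.save('pics/o3.npy',np.r_[o['tcp_pos'],o['tcp_rot']])
c=p[60:260,200:500,::-1]; cv2.imwrite('pics/w3z.png',cv2.resize(c,None,fx=2.66,fy=2.66,interpolation=cv2.INTER_CUBIC))
E
```

```text
11.0 [ 0.35464135  0.40124911 -0.88324532  1.97550714  0.38538343  0.93470855
 -1.77737538] [0.4697806  0.12597837 0.16231921] [-3.03705341 -0.80155232 -0.00769827]
```

View pics/w3z.png

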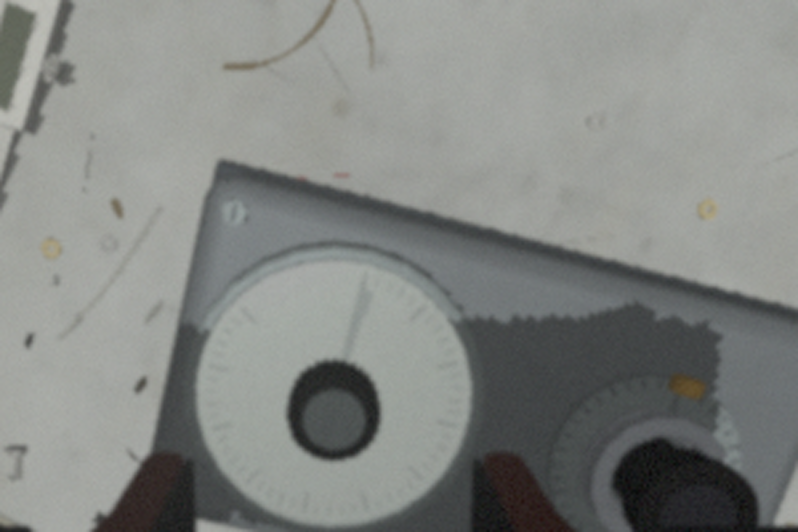

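```bash
python3 - <<'E'
from h import *
p=np.load('pics/wrist3.npz')['p']
c=p[150:215,300:365,::-1]; cv2.imwrite('pics/d3.png',cv2.resize(c,None,fx=8,fy=8,interpolation=cv2.INTER_CUBIC))
E
```

```text
(no output)
```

View pics/d3.png

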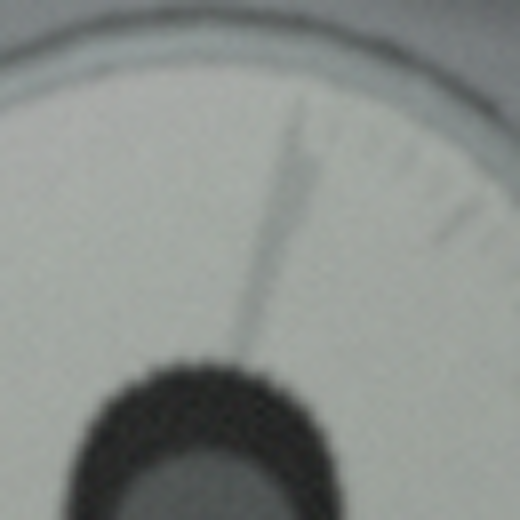

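Request:
{"method": "play_rows", "body": {
  "plan": [
    [[5, -20, 0, 0, 0, -6], [13, -50, 0, 0, 0, -12], [20, -80, 0, 0, 0, -18], [25, -97, 0, 0, 0, -20], [25, -97, 0, 0, 0, -20], [25, -97, 0, 0, 0, -20]]
  ],
  "hand": 58
}}

```text
time: 11.8
tcp_pos: [0.4945, 0.03, 0.1621]
tcp_rot: [-3.129, -0.27, -0.007]
wrist_force: [-0.5, -0.3, -0.5]
finger_gap: 0.0582
```

```bash
python3 - <<'E'
from h import *
o=bot.get_obs(); print(o['time'],o['q'],o['tcp_pos'],o['tcp_rot'])
p,d=grab('wrist','wrist4')
P=cloud('wrist',d,o)
m=(abs(P[...,2]-.091)<.004)&(np.hypot(P[...,0]-.494,P[...,1]-.0285)<.03); print('eye',m.sum(),P[m].mean(0),(P[m].max(0)+P[m].min(0))/2,cv2.minEnclosingCircle(P[m][:,:2].astype(np.float32)*1000))
m=(abs(P[...,2]-.062)<.004)&(np.hypot(P[...,0]-.494,P[...,1]-.0285)<.025);print('ring',m.sum(),cv2.minEnclosingCircle(P[m][:,:2].astype(np.float32)*1000))
E
```

```text
11.8 [ 0.47493357  0.38666873 -0.78011223  1.95932594  0.33902196  0.92420221
 -1.87349868] [0.49447759 0.02999973 0.16209582] [-3.12932053 -0.27021211 -0.00709864]
eye 1735 [0.49553602 0.02943661 0.08907754] [0.49497169 0.02940245 0.08940409] ((495.0466003417969, 29.255361557006836), 16.63025665283203)
ring 644 ((496.5244140625, 29.602304458618164), 21.387704849243164)
```

View pics/wrist4.png

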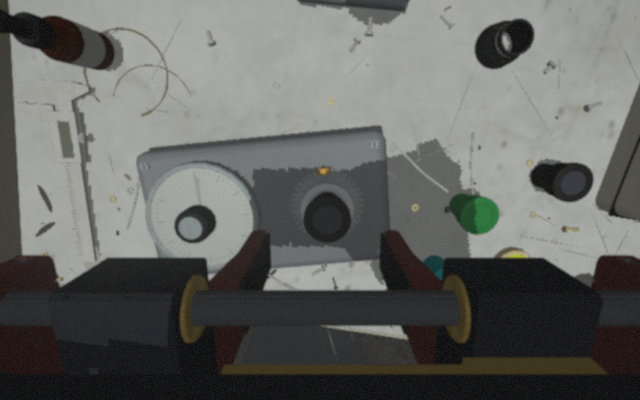

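Request:
{"method": "play_rows", "body": {
  "plan": [
    [[0.5, -0.5, -25, 0, 0, 0], [0.5, -0.5, -50, 0, 0, 0], [0.5, -0.5, -67, 0, 0, 0], [0.5, -0.5, -75.5, 0, 0, 0], [0.5, -0.5, -75.5, 0, 0, 0], [0.5, -0.5, -75.5, 0, 0, 0]]
  ]
}}

```text
time: 12.6
tcp_pos: [0.4954, 0.0299, 0.0872]
tcp_rot: [-3.129, -0.271, -0.009]
wrist_force: [-0.3, 0.0, -0.3]
finger_gap: 0.0581
```

Request:
{"method": "play_rows", "body": {
  "plan": [
    [[0, 0, 0, 0, 0, 0], [0, 0, 0, 0, 0, 0], [0, 0, 0, 0, 0, 0], [0, 0, 0, 0, 0, 0], [0, 0, 0, 0, 0, 0]]
  ],
  "hand": 20,
  "force": 20
}}

```text
time: 13.22
tcp_pos: [0.4956, 0.0299, 0.0874]
tcp_rot: [-3.129, -0.271, -0.009]
wrist_force: [-0.2, -0.1, 2.7]
finger_gap: 0.0312
```

Request:
{"method": "play_rows", "body": {
  "plan": [
    [[0, 0, 5, 0, 0, 0], [0, 0, 12, 0, 0, 0], [0, 0, 20, 0, 0, 0], [0, 0, 30, 0, 0, 0], [0, 0, 50, 0, 0, 0], [0, 0, 80, 0, 0, 0], [0, 0, 120, 0, 0, 0], [0, 0, 170, 0, 0, 0], [0, 0, 170, 0, 0, 0]]
  ]
}}

```text
time: 14.35
tcp_pos: [0.4975, 0.0305, 0.2614]
tcp_rot: [3.129, 0.271, 0.02]
wrist_force: [-0.3, 0.4, 0.1]
finger_gap: 0.0314
```

```bash
python3 - <<'E'
from h import *
o=bot.get_obs(); print(o['time'],o['q'],o['tcp_pos'],o['tcp_rot'],o['wrist_force'],o['finger_gap'])
grab('scene','scene5'); p,d=grab('wrist','wrist5'); 
p=np.load('pics/scene5.npz')['p'];cv2.imwrite('pics/s5z.png',cv2.resize(p[120:320,220:420,::-1],None,fx=3,fy=3,interpolation=cv2.INTER_CUBIC))
E
```

```text
14.35 [ 0.54668964  0.26949568 -0.83759886  1.83853403  0.22512614  1.11769595
 -1.76811597] [0.49746147 0.03051393 0.26140599] [3.12923939 0.27082193 0.02007031] [-0.27994315  0.38397293  0.08127043] 0.0313810563069387
```

View pics/s5z.png

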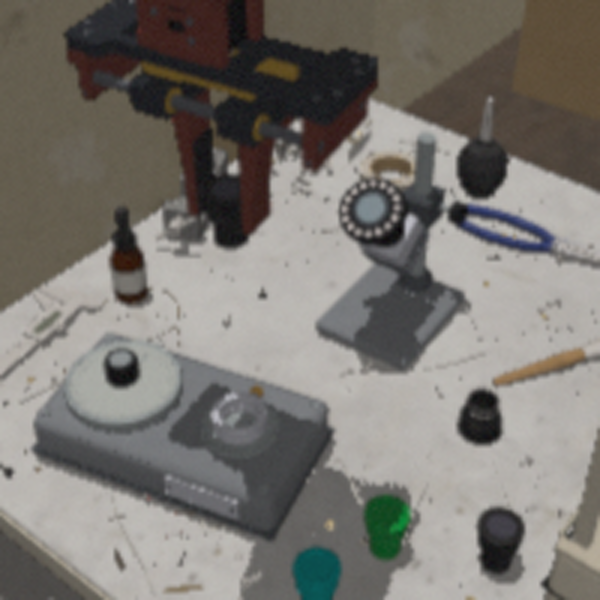

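View pics/wrist5.png

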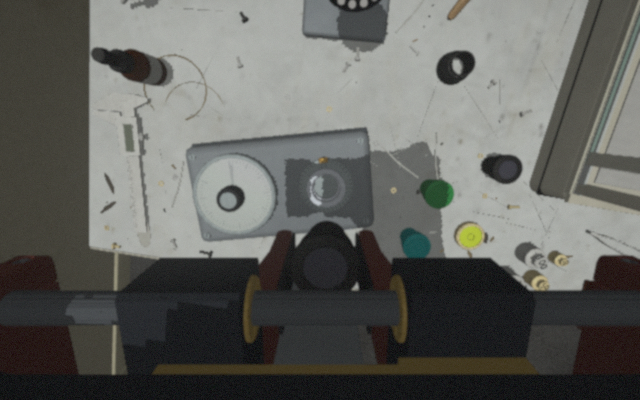

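```bash
cat >> h.py <<'E'
def plan(glass,yaw,obs,off=.0374):
    a=np.radians(35); v=np.array([-np.sin(a)*np.cos(yaw),-np.sin(a)*np.sin(yaw),np.cos(a)])
    x=np.array([np.cos(a)*np.cos(yaw),np.cos(a)*np.sin(yaw),np.sin(a)]); z=-v; R=np.stack([x,np.cross(z,x),z],1)
    tcp=np.array(glass)+(.08+off)*v
    R0=Ro.from_rotvec(obs['tcp_rot'])
    return (tcp-obs['tcp_pos'])*1000, np.degrees((Ro.from_matrix(R)*R0.inv()).as_rotvec()), tcp
E
python3 - <<'E'
from h import *
o=bot.get_obs(); print(plan([.664,.039,.15],np.radians(4.16),o)); print(Ro.from_rotvec(o['tcp_rot']).as_matrix().round(3))
E
```

```text
(array([101.31521163,   4.48053154, -11.57000215]), array([  4.28272698, -34.36043487,  -5.52567148]), array([0.59683954, 0.03411518, 0.24616845]))
[[ 0.985  0.172  0.007]
 [ 0.172 -0.985  0.   ]
 [ 0.007  0.001 -1.   ]]
```

Tilt first, part way, then refine the glass position from the wrist camera.

Request:
{"method": "play_rows", "body": {
  "plan": [
    [[0, 0, 10, 1.1, -8.6, -1.4], [0, 0, 25, 2.1, -17.2, -2.8], [10, 0, 35, 3.2, -25.8, -4.1], [20, 0, 40, 4.3, -34.4, -5.5], [30, 0, 40, 4.3, -34.4, -5.5], [30, 0, 40, 4.3, -34.4, -5.5], [30, 0, 40, 4.3, -34.4, -5.5]]
  ]
}}

```text
time: 15.32
tcp_pos: [0.5251, 0.0296, 0.297]
tcp_rot: [-2.973, -0.108, -0.936]
wrist_force: [0.4, 0.9, -0.6]
finger_gap: 0.0314
```

```bash
python3 - <<'E'
from h import *
o=bot.get_obs(); print(o['time'],o['q'],o['tcp_pos'],o['finger_gap'])
p,d=grab('wrist','wrist6'); P=cloud('wrist',d,o)
D=P-np.array([.664,.039,.15]); m=(np.linalg.norm(D,axis=-1)<.04)&(P[...,2]>.11)
print(m.sum())
Q=P[m]
for _ in range(5):
    c=Q.mean(0);n=np.linalg.svd(Q-c)[2][2];r=(Q-c)@n;Q=Q[abs(r)<max(.002,1.5*r.std())]
print(c,n,len(Q),(Q.max(0)+Q.min(0))/2)
m=(abs(P[...,2]-.013)<.004)&(np.hypot(P[...,0]-.70,P[...,1]-.04)<.09); print(m.sum(),cv2.minAreaRect(P[m][:,:2].astype(np.float32)*1000))
print(plan([.664,.039,.15],np.radians(4.16),o))
np.save('pics/o6.npy',np.r_[o['tcp_pos'],o['tcp_rot']])
E
```

```text
15.325 [ 0.76049177 -0.0859977  -0.86544357  2.18986907 -0.09627543  0.39905467
 -1.54457802] [0.52512777 0.02963728 0.29700036] 0.031418103272198995
2117
[0.6652517  0.03822838 0.1489283 ] [-0.57030435 -0.05169     0.81980552] 2052 [0.66532786 0.03847703 0.14872257]
2429 ((708.9830322265625, 42.23694610595703), (112.4323501586914, 91.8475341796875), 4.994837760925293)
(array([ 71.71176496,   4.47790123, -50.8319088 ]), array([-0.05298651, -0.05619699, -0.03763869]), array([0.59683954, 0.03411518, 0.24616845]))
```

View pics/wrist6.png

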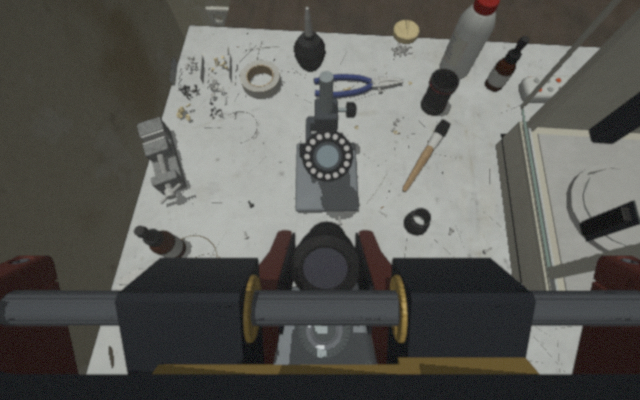

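Request:
{"method": "play_rows", "body": {
  "plan": [
    [[15, 1, -8, 0, 0, 0], [30, 2, -18, 0, 0, 0], [45, 3, -29, 0, 0, 0], [60, 4, -40, 0, 0, 0], [68, 4, -47, 0, 0, 0], [72.5, 4, -51, 0, 0, 0.5], [72.5, 4, -51, 0, 0, 0.5], [72.5, 4, -51, 0, 0, 0.5]]
  ]
}}

```text
time: 16.38
tcp_pos: [0.5976, 0.0337, 0.2464]
tcp_rot: [-2.97, -0.121, -0.936]
wrist_force: [-0.2, -0.4, -0.4]
finger_gap: 0.0315
```

```bash
python3 - <<'E'
from h import *
o=bot.get_obs(); print(o['time'],o['q'],o['tcp_pos'],o['finger_gap'],o['wrist_force'])
p,d=grab('wrist','wrist7'); P=cloud('wrist',d,o)
s,ds=grab('scene','scene7'); grab('top','top7')
print(plan([.665,.0388,.15],np.radians(4.6),o))
cv2.imwrite('pics/s7z.png',cv2.resize(s[120:270,250:450,::-1],None,fx=4,fy=4,interpolation=cv2.INTER_CUBIC))
# eye-end face from wrist depth
R=Ro.from_rotvec(o['tcp_rot']).as_matrix(); T=(P-o['tcp_pos'])@R
m=(d>0)&(abs(T[...,0])<.018)&(abs(T[...,1])<.014)&(T[...,2]>-.012)&(T[...,2]<.008)
Q=T[m]; print(m.sum(),Q.min(0),Q.max(0),np.median(Q,0))
for _ in range(5):
    c=Q.mean(0);n=np.linalg.svd(Q-c)[2][2];r=(Q-c)@n;Q=Q[abs(r)<max(.001,1.5*r.std())]
print(c,n,len(Q),r.std())
E
```

```text
16.375 [ 0.60776458  0.18453418 -0.83947128  2.12433481  0.61961127  0.33559239
 -2.20073616] [0.59755864 0.03366567 0.24639648] 0.03151932999419754 [-0.17498424 -0.3944544  -0.43486168]
(array([ 0.32039465, -0.26609349, -0.22803437]), array([-0.04330557, -0.03058738, -0.09040697]), array([0.59787903, 0.03339957, 0.24616845]))
3190 [-0.01208919 -0.01394941 -0.00456254] [0.01565298 0.01398262 0.00790941] [ 0.00169758 -0.00025193 -0.00216809]
[ 0.00106504 -0.00024455 -0.00218471] [ 0.00974857 -0.02343779 -0.99967777] 2510 0.0004874855115885612
```

View pics/s7z.png

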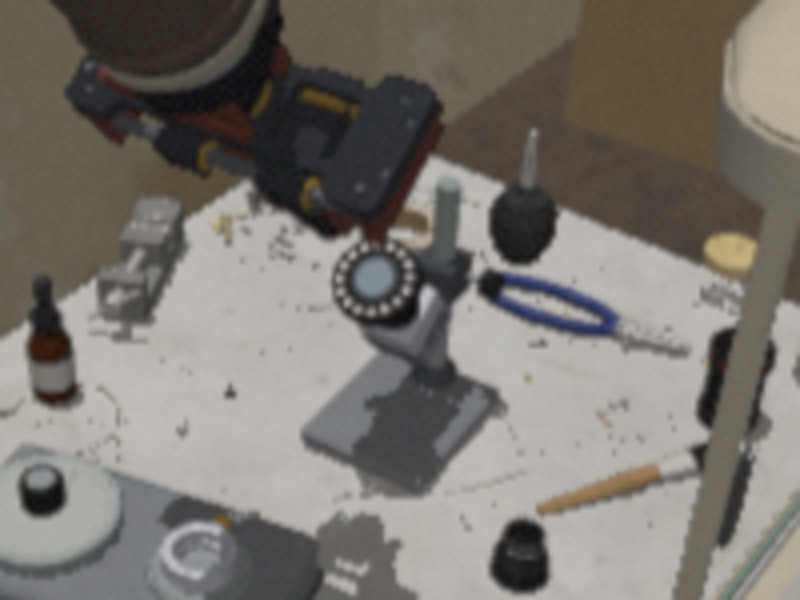

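View pics/wrist7.png

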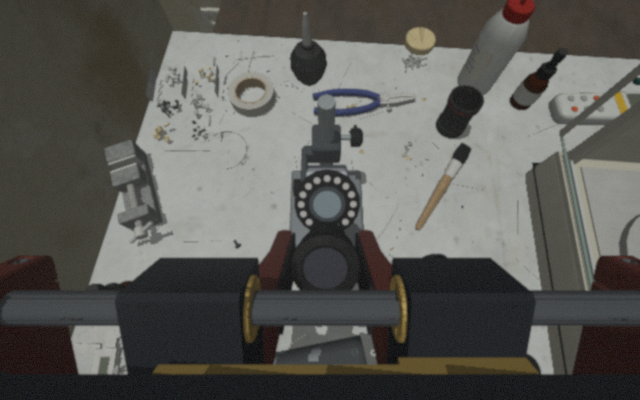

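Request:
{"method": "play_rows", "body": {
  "plan": [
    [[0, 0, 0, 0, 0, 0], [0, 0, 0, 0, 0, 0], [0, 0, 0, 0, 0, 0], [0, 0, 0, 0, 0, 0]]
  ]
}}

```text
time: 17.02
tcp_pos: [0.5977, 0.0335, 0.2466]
tcp_rot: [-2.97, -0.121, -0.936]
wrist_force: [-0.5, 0.3, -0.8]
finger_gap: 0.0313
```

```bash
python3 - <<'E'
from h import *
o=bot.get_obs(); print(o['time'],o['tcp_pos'],o['finger_gap'],abs(o['joint_vel']).max(),o['wrist_force'])
print(plan([.665,.0388,.15],np.radians(4.6),o)[:2])
p=np.load('pics/top7.npz')['p'];cv2.imwrite('pics/t7.png',cv2.resize(p[125:325,200:430,::-1],None,fx=3.4,fy=3,interpolation=cv2.INTER_CUBIC))
E
```

```text
17.025 [0.59765318 0.03351971 0.24657819] 0.031329720960791264 0.0013905972908728934 [-0.47990135  0.34990346 -0.80644485]
(array([ 0.22585297, -0.12013982, -0.40973965]), array([-0.0283624 , -0.00459901, -0.08017525]))
```

View pics/t7.png

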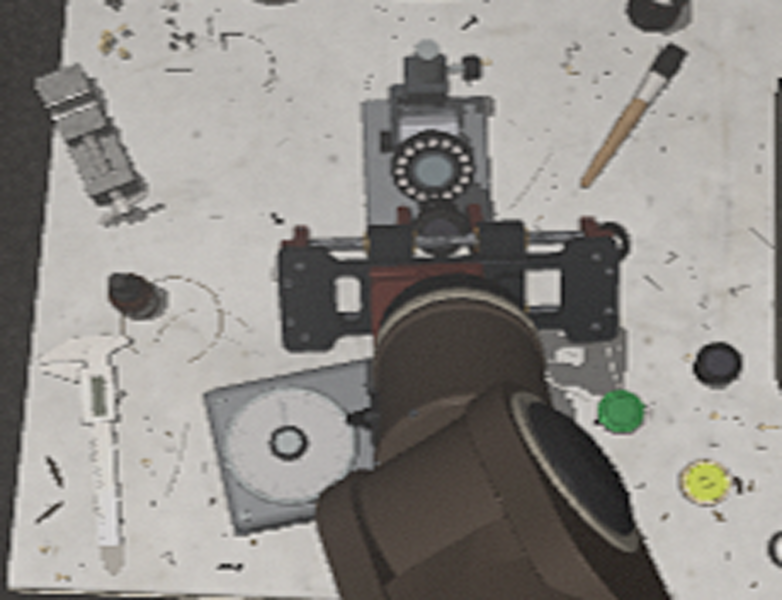

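```bash
python3 -c "
from bench import bot
print(bot.sign_off())"
```

```text
the job is handed in; nothing more can be done
None
```

I reset the drag pointer, lifted the black work eyepiece straight out of the ring, and handed the job in with it held steady at the view point. This took about 17 s of the 61 s allowed.

- **Reset knob:** I turned it 118° anticlockwise; the pointer had started about 90° from zero. I then turned it about 30° more, and kept turning as the fingers opened. The wrist felt about 0.23 N m against the turn, well above the knob's friction, so I take it to be at the hard stop. In the close-ups the pointer still sits about 3° (0.05 rad) clockwise of the index hand. It looked the same after both turns, so I took it to be hand width or drawing. I could not check that independently.
- **Hold at the camera:** By my measurements the barrel end is within about 2 mm of centre and about 80 mm from the front glass. The eyepiece is less than 0.03 rad out of square. The arm was still, the outside force was about 1 N, and the finger opening held at 31.3 mm.
- **Grip opening:** 31.3 mm is a little under the stated 33 mm rim. The eyepiece did not slip.
- **Measurement disagreements:** The top and wrist cameras differed by 2–3 mm; I went with the wrist camera, because the knob grip agreed with it. The stand's yaw read 4.2° in one view and 5.0° in the other, and I used about 4.6°.
- **Other things on the bench:** None of the items visible in the last top picture had moved. The arm hid the turquoise look-alike and part of the tester there, and the gripper hid most of the loupe. The loupe looked undisturbed in the side view.

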